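Release the latched key on a reactor control box

ROBOT

A 6-joint arm with a two-finger parallel gripper is mounted at the origin on the work surface. World frame = base frame: x ahead of the robot, y to its left, z up, the work surface at z = 0. Lengths are in m, angles in rad, forces in N, time in s.
With the tool pointing down it reaches from about 0.375 to 0.9 m from the base axis. Payload 3.1 kg.
Tool frame: the origin (TCP) lies midway between the tips of the shut fingers; the grasp point (between the pads) lies 19 mm behind it (pinch_z is the distance from the TCP to the grasp point, in m); y points along the fingers, z is the direction in which the jaws open and shut, and the axes are right-handed (so a half turn about y gives the same grasp; the last joint's range is limited). The gripper opens to 87 mm and grips with 3 to 60 N. Pads are 19 mm wide; open, the fingers measure 117 mm over their backs; the gripper's body (75 mm by 190 mm) begins 51 mm behind the grasp point.
Start: joints at [1.075, 0.527, 1.433, -0, 1.181, -0.178], TCP at [0.195, 0.594, 0.223] pointing down, gripper open.
Joint ranges: [-3.08, 3.08], [-0.75, 2.2], [0.22, 2.44], [-1.43, 4.57], [0, 2.65], [-2.85, 2.85]. Speed limits (rad/s): [2.79, 2.79, 3.14, 3.14, 3.14, 3.14].

INTERFACE

Orientations are given as a unit quaternion [x, y, z, w].
In Python, from rig import * gives the robot as it stands.
- The arm moves only by the tool drive_tool, never from a script. Its argument "plan" is a list of rows, each a list of 7 numbers: the shift along the tool's x, y, z in mm, then the turn, a rotation vector about the tool's x, y, z in degrees, then the finger opening in mm, from 0 to 87. A call has 1 to 10 rows; each row is the pose to reach, as a shift and turn from the pose commanded when the call began, along the tool's axes at that moment; what a row does not reach only later rows make up. A row lasts 1/10 s, in which the tool goes at most 50 mm and 8.59 degrees, less where a joint would pass 70% of its speed; a pose out of reach is approached as far as the arm can. A call with a gripper value outside its range is refused whole. The fingers move at their own pace and stop on an object; "newtons" is the grip in N (left out, the last holds). Time passes only in rows, so rows that repeat a pose let the fingers close. It gives the time, the measured TCP pose, the force and the opening at its end, in the units of the state.
- get_obs(): the state, without advancing time (a new reading comes with each control period).
- camera(name): name is "scene" or "top" or "wrist"; returns the picture (480x640x3 uint8, blue, green, red); there is no depth.
- get_calibration(name): a dict with "fx", "fy", "cx", "cy" (pixels), "origin" and "rotation" of the camera in the world; the wrist camera has in their place "tool_from_camera" (4x4, takes a point from camera to tool coordinates, whose origin is the TCP and whose axes are the tool frame's). Camera axes: x right, y down, z forward; pixel columns grow to the right and rows downward; lengths in m; the calibration is good to about 2 mm. A picture is of the moment at which its call begins: read the wrist's pose just before it. get_calibration takes no time and is no camera call.
- hand_in(): hands the job in, once; it reports no verdict.
Trained networks look in the newest picture that a camera, given by its name, has taken for a name from the list of things; names that differ only in an ending like _2 or _b are one class to them, and where a whole thing is asked for, a point or a joint stands for the part that bears it (a point fixed in the world has none). Each returns a list of dicts, best first, with "conf" (0 to 1); they miss things now and then, are a little off and sometimes report something else, mostly with a low value. They report only what shows in the picture. A call takes as long as a camera call.
- spot_in(camera, target): "location" ([column, row] in pixels, amid what is visible of it).
- mark_of(camera, target): "location" ([column, row] in pixels: a listed point, or the origin of a listed thing).
The state is a dict: "time": time; "q": joint angles; "joint_velocities": joint speeds; "joint_torque": joint torques, N m; "position": TCP position; "tool_rot": TCP orientation; "ft_force": force on the tool from outside, world axes, zero at the start; "moment": the same for the moment, N m; "grip_width": finger opening in m.
Only numpy, scipy, OpenCV 4.12 (cv2) and the standard library are available. Lean on these libraries where they do the work, as an engineer would, in place of code of your own. Each camera call takes 0.05 s, during which the arm holds its last target. There are 200 camera calls.

TASK

One of the four identical keys on the grey control box is still latched down. Tap all four keys lightly one after another, from the robot's left to its right, to feel which one it is, without pushing a raised key in or releasing the latched one yet; then press the latched key down and let it spring up, so that all four keys stand raised. Leave the cup, jar and spanner where they are.

Things in the scene. Friction and masses are not known exactly. Their poses are not given: they have to be found in the camera images.
- row: grey control box fixed to the bench, 110 (x) x 230 (y) x 70 mm high, turned by up to 20 degrees; origin under its centre; its y axis runs along the row of four keys towards the robot's left, z up. The keys are 48 mm apart. A raised key that is pushed in by more than 6.5 mm counts as pressed by mistake.
- key1: leftmost of four identical light keys, cap 36 (box x) x 28 mm (box y); origin at the centre of its top face, moving with it, axes as the box's. Raised: top 86 mm above the bench, springy (2 N, then 0.5 N per mm). Latched: top at 80 mm, solid up to about 5 N; push it 3 to 4 mm farther (6 to 7 N; stop at 76 mm) and let go: it springs up to 86 mm
- key2: second from the left of the four identical keys, just like key1; origin at the centre of its top face. Any one of the four may be the latched one
- key3: third from the left of the four identical keys, just like key1; origin at the centre of its top face. Any one of the four may be the latched one
- key4: rightmost of the four identical keys, just like key1; origin at the centre of its top face. Any one of the four may be the latched one
- cup_mid (a point): bystander: open steel sample cup, 64 mm across, 75 mm high, loose; point on its axis, half-way up
- jar_mid (a point): bystander: amber jar with a black cap, 56 mm across, 85 mm high, loose; point on its axis, half-way up
- wrench: bystander: steel spanner about 170 mm long, lying loose between the robot and the box, about along the box's y; origin under its middle

How it is judged:
By the outcome, as a careful person would: the job done as asked, in the order asked, and still so for the second after the job is handed in, with the robot touching nothing.
It also fails if it takes over 48 s, if anything falls off the work surface, if the arm or the gripper's body presses on something with over 40 N, if the wrist force passes 120 N, or if a joint passes its speed limit or range.

## Working session

There is one attempt and no reset: what is moved stays moved. The work goes in short steps, Python scripts to look and compute and a tool call to move; the robot and the scene stay as the last step left them, time stands still between calls to the robot, and variables do not carry over. Pictures are saved under pics/ and viewed, about 8 in all and at most 12, crops included, and the job is handed in when it is done.

Besides the shell and the picture viewer there is one more tool, called by a JSON object that holds its "api" and its "payload". drive_tool: Moves the arm, as the interface text tells. Its arguments: {"type":"object","properties":{"plan":{"type":"array","items":{"type":"array","items":{"type":"number"}}},"newtons":{"type":"number"}},"required":["plan"]}

```bash
mkdir -p pics; cat > h.py <<'E'
from rig import *
import numpy as np, cv2
from scipy.spatial.transform import Rotation as R
def ray(c,px):
    k=get_calibration(c); d=np.array([(px[0]-k['cx'])/k['fx'],(px[1]-k['cy'])/k['fy'],1.])
    return np.array(k['origin']),np.array(k['rotation'])@d
def onz(c,px,z):
    o,d=ray(c,px); return o+d*(z-o[2])/d[2]
def proj(c,p):
    k=get_calibration(c); v=np.array(k['rotation']).T@(np.array(p)-k['origin']); return [k['fx']*v[0]/v[2]+k['cx'],k['fy']*v[1]/v[2]+k['cy']]
E
python3 - <<'E'
from h import *
o=get_obs(); print(o['time'],o['position'],o['tool_rot'],o['ft_force'],o['grip_width']); print(R.from_quat(o['tool_rot']).as_matrix().round(3))
for c in('top','scene'):
    cv2.imwrite(f'pics/{c}1.png',camera(c)); k=get_calibration(c); print(c,k['origin'],np.round(k['rotation'],3).tolist())
    for n,z in(('row',0),('key1',.086),('key2',.086),('key3',.086),('key4',.086),('cup_mid',.0375),('jar_mid',.0425),('wrench',0)):
        for m in mark_of(c,n)[:4]: print(n,np.round(m['location'],1),round(m['conf'],2),onz(c,m['location'],z).round(4))
E
```

```text
0.0 [0.19430036 0.59325137 0.22157113] [ 0.69898265 -0.11177025  0.1112819  -0.69752921] [ 0.33077048 -0.37774653  0.98731515] 0.08684451415399118
[[ 0.95  -0.001  0.311]
 [-0.311 -0.002  0.95 ]
 [-0.    -1.    -0.002]]
top [0.47661132 0.00404488 0.95509495] [0.712, -0.702, 0.026, -0.027]Traceback (most recent call last):
  File "<stdin>", line 6, in <module>
  File "h.py", line 8, in onz
    o,d=ray(c,px); return o+d*(z-o[2])/d[2]
        ~~~^^^^^^
  File "h.py", line 6, in ray
    return np.array(k['origin']),np.array(k['rotation'])@d
                                 ~~~~~~~~~~~~~~~~~~~~~~~^~
ValueError: matmul: Input operand 1 has a mismatch in its core dimension 0, with gufunc signature (n?,k),(k,m?)->(n?,m?) (size 3 is different from 4)
```

```bash
sed -i "s/np.array(k\['rotation'\])/R.from_quat(k['rotation']).as_matrix()/" h.py
python3 - <<'E'
from h import *
for c in('top','scene'):
    cv2.imwrite(f'pics/{c}1.png',camera(c)); k=get_calibration(c); print(c,k['origin'],k['fx'])
    for n,z in(('row',0),('key1',.086),('key2',.086),('key3',.086),('key4',.086),('cup_mid',.0375),('jar_mid',.0425),('wrench',0)):
        for m in mark_of(c,n)[:4]: print(n,np.round(m['location'],1),round(m['conf'],2),onz(c,m['location'],z).round(4))
E
```

```text
top [0.47661132 0.00404488 0.95509495] 574.2031725090411
row [298.9 228.9] 0.98 [0.5758 0.0264 0.    ]
row [286.5 211.7] 0.44 [0.6045 0.0477 0.    ]
key1 [350.4 222.8] 0.95 [ 0.5773 -0.0538  0.086 ]
key1 [285.6 211. ] 0.91 [0.594  0.0451 0.086 ]
key1 [316.5 220.1] 0.75 [ 0.5807 -0.0022  0.086 ]
key1 [252.  205.2] 0.72 [0.6022 0.0966 0.086 ]
key2 [350.4 222.8] 0.95 [ 0.5773 -0.0538  0.086 ]
key2 [285.6 211. ] 0.91 [0.594  0.0451 0.086 ]
key2 [316.5 220.1] 0.75 [ 0.5807 -0.0022  0.086 ]
key2 [252.  205.2] 0.72 [0.6022 0.0966 0.086 ]
key3 [350.4 222.8] 0.95 [ 0.5773 -0.0538  0.086 ]
key3 [285.6 211. ] 0.91 [0.594  0.0451 0.086 ]
key3 [316.5 220.1] 0.75 [ 0.5807 -0.0022  0.086 ]
key3 [252.  205.2] 0.72 [0.6022 0.0966 0.086 ]
key4 [350.4 222.8] 0.95 [ 0.5773 -0.0538  0.086 ]
key4 [285.6 211. ] 0.91 [0.594  0.0451 0.086 ]
key4 [316.5 220.1] 0.75 [ 0.5807 -0.0022  0.086 ]
key4 [252.  205.2] 0.72 [0.6022 0.0966 0.086 ]
cup_mid [164.7 212.8] 0.75 [0.5949 0.2419 0.0375]
cup_mid [347.1 224.5] 0.35 [ 0.5801 -0.0518  0.0375]
jar_mid [426.4 256.4] 0.72 [ 0.5303 -0.1781  0.0425]
jar_mid [349.3 220.
[... 369 characters left out ...]
 0.0476 0.086 ]
key2 [299.9 261.1] 0.81 [ 0.5791 -0.005   0.086 ]
key2 [269.2 266.4] 0.72 [ 0.5757 -0.0516  0.086 ]
key2 [361.9 258.4] 0.65 [0.6033 0.0856 0.086 ]
key2 [333.9 255.9] 0.55 [0.5844 0.0476 0.086 ]
key3 [299.9 261.1] 0.81 [ 0.5791 -0.005   0.086 ]
key3 [269.2 266.4] 0.72 [ 0.5757 -0.0516  0.086 ]
key3 [361.9 258.4] 0.65 [0.6033 0.0856 0.086 ]
key3 [333.9 255.9] 0.55 [0.5844 0.0476 0.086 ]
key4 [299.9 261.1] 0.81 [ 0.5791 -0.005   0.086 ]
key4 [269.2 266.4] 0.72 [ 0.5757 -0.0516  0.086 ]
key4 [361.9 258.4] 0.65 [0.6033 0.0856 0.086 ]
key4 [333.9 255.9] 0.55 [0.5844 0.0476 0.086 ]
cup_mid [442.5 255.6] 0.96 [0.5912 0.2411 0.0375]
jar_mid [183.2 284.6] 0.94 [ 0.5272 -0.1757  0.0425]
```

View pics/top1.png

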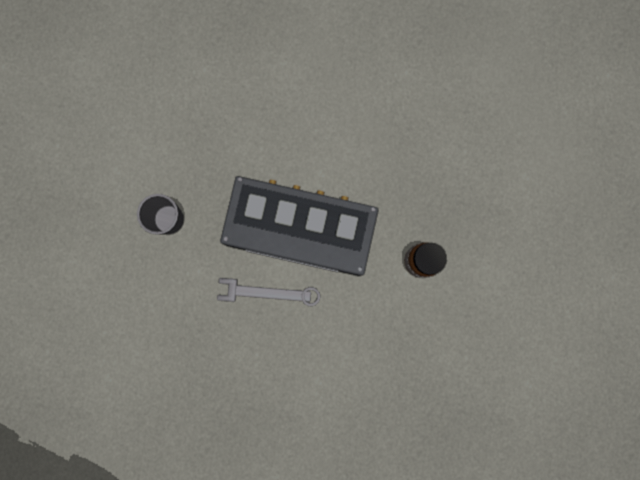

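View pics/scene1.png

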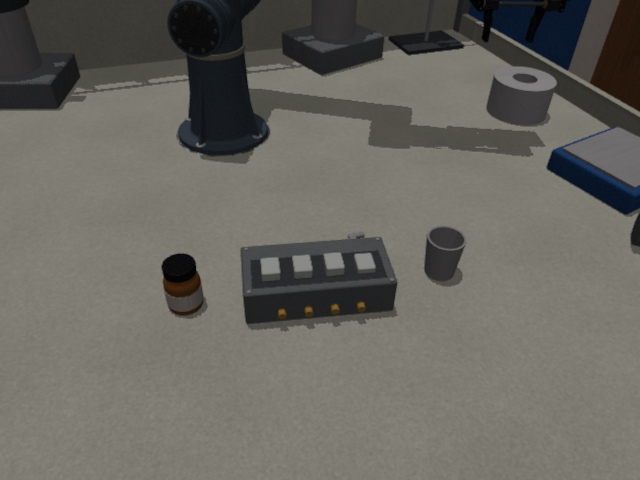

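```bash
python3 - <<'E'
from h import *
im=cv2.imread('pics/top1.png'); g=cv2.cvtColor(im,cv2.COLOR_BGR2GRAY)
m=np.zeros_like(g); m[190:245,240:365]=(g[190:245,240:365]>110)
n,l,s,c=cv2.connectedComponentsWithStats(m)
P=[]
for i in np.argsort(c[:,0]):
    if 100<s[i,4]<2000: P.append(onz('top',c[i],.086)); print(c[i],s[i,4],P[-1])
P=np.array(P); d=P[0]-P[-1]; print('len',np.linalg.norm(d)/3,'y ang',np.degrees(np.arctan2(-d[0],d[1])))
im=cv2.imread('pics/scene1.png'); g=cv2.cvtColor(im,cv2.COLOR_BGR2GRAY)
S=[[m['location']] for m in mark_of('scene','key1')]
m=np.zeros_like(g); m[245:285,250:380]=(g[245:285,250:380]>150)
n,l,s,c=cv2.connectedComponentsWithStats(m)
for i in range(1,n):
    if s[i,4]>60: print('scene',c[i],s[i,4],onz('scene',c[i],.086))
k=get_obs(); print(k['time'],k['position'],k['ft_force'])
E
```

```text
[255.01851852 206.24603175] 378 [0.60066837 0.09191053 0.086     ]
[285.2408377  212.65968586] 382 [0.59146415 0.0456308  0.086     ]
[315.96605744 219.58224543] 383 [ 0.5815066  -0.00134615  0.086     ]
[346.65796345 226.51436031] 383 [ 0.57155208 -0.0481859   0.086     ]
[347.03783784 194.31351351] 370 [ 0.62102651 -0.04829704  0.086     ]
len 0.04722595437733029 y ang 8.261610970839715
1.05 [0.194678   0.59390096 0.22258275] [ 0.63121763 -0.61450308 -0.04792573]
```

{"api": "drive_tool", "payload": {"plan": [[41,2,-26.5,0,-7.4,0,0],[82,4,-53,0,-14.9,0,0],[123,6,-79.5,0,-22.4,0,0],[164,8,-106,0,-29.8,0,0],[205,10,-132.5,0,-29.8,0,0],[246,12,-159,0,-29.8,0,0],[287,14,-185.5,0,-29.8,0,0],[328,16,-212,0,-29.8,0,0],[369,18,-238.5,0,-29.8,0,0],[410,20,-265,0,-29.8,0,0]], "newtons": 20}}

```text
time: 2.05
position: [0.5029, 0.2127, 0.2027]
tool_rot: [-0.703, -0.072, 0.071, 0.704]
ft_force: [0.6, 1.1, 0.5]
grip_width: 0.015
```

```bash
cat >> h.py <<'E'
def to(p):
    o=get_obs(); r=R.from_quat(o['tool_rot']); M=r.as_matrix()
    print('t',round(o['time'],2),'pos',np.round(o['position'],4),'yaw',np.degrees(np.arctan2(M[1,0],M[0,0])).round(2),'tilt',M[2].round(4),'F',np.round(o['ft_force'],2),'w',o['grip_width'])
    print('shift mm',(M.T@(np.array(p)-o['position'])*1000).round(1))
E
python3 -c "
from h import *
to([.6007,.0919,.13])"
```

```text
t 2.05 pos [0.5029 0.2127 0.2027] yaw 11.63 tilt [ 7.e-04 -1.e+00  2.e-04] F [0.55 1.09 0.46] w 0.014982427951195093
shift mm [  71.3   72.8 -138. ]
```

{"api": "drive_tool", "payload": {"plan": [[24,12,-40,0,0,0,0],[48,32,-85,0,0,0,0],[71,52,-120,0,0,0,0],[71,73,-138,0,0,0,0],[71,73,-138,0,0,0,0],[71,73,-138,0,0,0,0],[71,73,-138,0,0,0,0]]}}

```text
time: 2.75
position: [0.599, 0.0947, 0.1305]
tool_rot: [-0.703, -0.073, 0.072, 0.704]
ft_force: [-0.8, 0.2, 0.5]
grip_width: 0.0005
```

```bash
python3 - <<'E'
from h import *
to([.6007,.0919,.086]); 
for i in range(3): print(np.round(get_obs()['ft_force'],2))
cv2.imwrite('pics/w1.png',camera('wrist')); to([.6007,.0919,.086])
T=np.array(get_calibration('wrist')['tool_from_camera']); print(T.round(3).tolist())
a=camera('top')[170:290,200:400]; b=camera('scene')[200:340,230:410]
cv2.imwrite('pics/c2.png',np.hstack([cv2.resize(a,(400,300),interpolation=2),cv2.resize(b,(386,300),interpolation=2)]))
E
```

```text
t 2.75 pos [0.599  0.0947 0.1305] yaw 11.71 tilt [ 1.1e-03 -1.0e+00  1.0e-04] F [-0.79  0.23  0.51] w 0.00047541048371422975
shift mm [ 1.  44.5 -3.1]
[-0.79  0.23  0.51]
[-0.79  0.23  0.51]
[-0.79  0.23  0.51]
t 2.8 pos [0.5991 0.0949 0.1308] yaw 11.74 tilt [ 1.7e-03 -1.0e+00 -1.0e-04] F [ 0.47 -0.62 -0.1 ] w 0.0002831128263231529
shift mm [ 0.9 44.8 -3.2]
[[-0.001, 0.953, 0.301, -0.083], [-0.0, -0.301, 0.953, -0.163], [1.0, 0.001, 0.0, -0.001], [0.0, 0.0, 0.0, 1.0]]
```

View pics/w1.png

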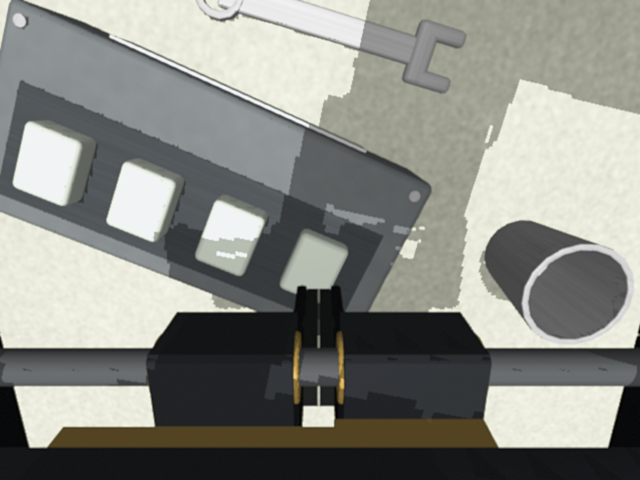

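View pics/c2.png

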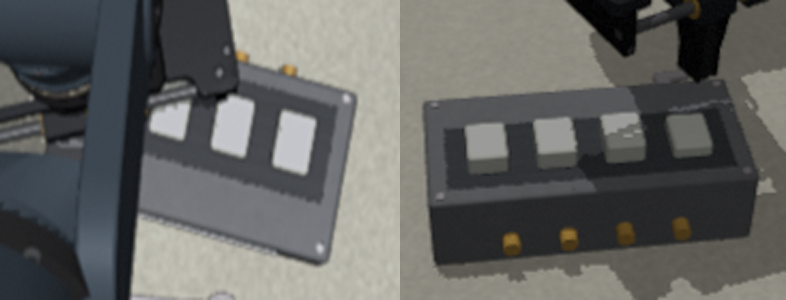

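Picture notes: the wrist view shows the box tilted about 23° relative to the tool (keys at about (50,163), (143,200), (232,237), (315,263)), so I had the sign of the box yaw wrong (it is about -11.7°). The key at the left end shows the shortest sides. I'm correcting the turn before tapping.

{"api": "drive_tool", "payload": {"plan": [[1,0,-3,0,8,0,0],[1,0,-3,0,16,0,0],[1,0,-3,0,23.4,0,0],[1,10,-3,0,23.4,0,0],[1,20,-3,0,23.4,0,0],[1,20,-3,0,23.4,0,0],[1,20,-3,0,23.4,0,0]]}}

```text
time: 3.6
position: [0.6001, 0.091, 0.1088]
tool_rot: [0.703, -0.072, 0.071, -0.703]
ft_force: [1.0, 0.7, 0.2]
grip_width: 0.0007
```

```bash
python3 - <<'E'
from h import *
o=get_obs(); im=camera('wrist'); cv2.imwrite('pics/w2.png',im); to([.6007,.0919,.0905])
k=get_calibration('wrist'); T=np.array(k['tool_from_camera']); W=np.eye(4); W[:3,:3]=R.from_quat(o['tool_rot']).as_matrix(); W[:3,3]=o['position']; C=W@T
for m in mark_of('wrist','key1'):
    p=m['location']
    d=C[:3,:3]@[(p[0]-k['cx'])/k['fx'],(p[1]-k['cy'])/k['fy'],1]
    print(p,m['conf'],[np.round(C[:3,3]+d*(z-C[2,3])/d[2],4)[:2] for z in(.086,.08)])
E
```

```text
t 3.65 pos [0.6006 0.0909 0.1092] yaw -11.69 tilt [-6.e-04 -1.e+00 -1.e-04] F [-0.15 -0.74 -0.6 ] w 0.0004646761567243076
shift mm [-0.1 18.7  1. ]
[25.5, 283.5] 0.97 [array([ 0.5703, -0.0477]), array([ 0.572 , -0.0527])]
[323.5, 285.7] 0.96 [array([0.6005, 0.0931]), array([0.6031, 0.0926])]
[126.9, 290.9] 0.96 [array([ 0.5839, -0.0011]), array([ 0.586 , -0.0046])]
[220.9, 284.2] 0.83 [array([0.5897, 0.0446]), array([0.592 , 0.0426])]
```

View pics/w2.png

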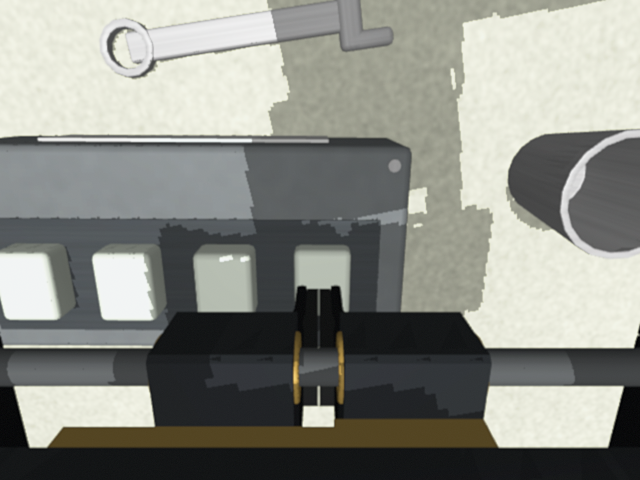

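Now aligned: the fingertips at (320,300) are over key1 at (322,265). Tapping key1 first.

{"api": "drive_tool", "payload": {"plan": [[0,10,1,0,0,0,0],[0,18,1,0,0,0,0],[0,21,1,0,0,0,0],[0,23,1,0,0,0,0],[0,25,1,0,0,0,0],[0,25.5,1,0,0,0,0],[0,25.5,1,0,0,0,0]]}}

```text
time: 4.4
position: [0.601, 0.0917, 0.0841]
tool_rot: [0.703, -0.072, 0.072, -0.703]
ft_force: [-0.1, -0.4, -0.0]
grip_width: 0.0007
```

```bash
cat > f.py <<'E'
from h import *
F=[];P=[]
for i in range(8):
    camera('wrist'); o=get_obs(); F.append(o['ft_force']); P.append(o['position'])
print(round(o['time'],2),'F',np.mean(F,0).round(2),'Fz',np.round(F,1)[:,2],'P',np.mean(P,0).round(5))
E
python3 f.py
```

```text
4.8 F [ 0.13  0.18 -0.21] Fz [-0.4  0.2  0.2  0.8 -1.  -0.3 -0.6 -0.5] P [0.60102 0.09177 0.08424]
```

{"api": "drive_tool", "payload": {"plan": [[0,1,0,0,0,0,0],[0,2,0,0,0,0,0],[0,3,0,0,0,0,0],[0,3.5,0,0,0,0,0],[0,3.5,0,0,0,0,0]]}}

```text
time: 5.3
position: [0.6008, 0.0918, 0.0806]
tool_rot: [0.703, -0.072, 0.072, -0.703]
ft_force: [-0.7, 0.7, 1.1]
grip_width: 0.0004
```

```bash
python3 f.py
```

```text
5.7 F [-0.47  0.02  1.04] Fz [1.2 0.5 0.7 1.5 0.8 1.6 0.6 1.5] P [0.60081 0.09177 0.08057]
```

{"api": "drive_tool", "payload": {"plan": [[0,0.2,0,0,0,0,0],[0,0.4,0,0,0,0,0],[0,0.4,0,0,0,0,0]]}}

```text
time: 6.0
position: [0.6008, 0.0918, 0.0805]
tool_rot: [0.703, -0.072, 0.072, -0.703]
ft_force: [-1.6, -0.1, 4.6]
grip_width: 0.0005
```

```bash
python3 f.py
```

```text
6.4 F [-2.17 -0.06  5.46] Fz [4.5 5.9 5.8 6.7 5.4 5.3 5.3 4.7] P [0.60082 0.09177 0.08044]
```

{"api": "drive_tool", "payload": {"plan": [[0,-8,0,0,0,0,0],[0,-20,0,0,0,0,0],[0,-20,-24,0,0,0,0],[0,-20,-48,0,0,0,0],[0,-20,-48,0,0,0,0],[0,-10,-48,0,0,0,0],[0,-8,-48,0,0,0,0],[0,-6,-48,0,0,0,0],[0,-4,-48,0,0,0,0],[0,-4,-48,0,0,0,0]]}}

```text
time: 7.4
position: [0.5907, 0.0456, 0.084]
tool_rot: [-0.703, 0.073, -0.072, 0.704]
ft_force: [-1.1, 1.7, 2.9]
grip_width: 0.0005
```

```bash
python3 f.py; python3 - <<'E'
from h import *
cv2.imwrite('pics/w3.png',np.hstack([camera('wrist')[200:400,200:600],cv2.resize(camera('scene')[220:320,230:410],(360,200))]))
E
```

```text
7.8 F [-1.16  1.55  2.83] Fz [3.1 2.8 2.6 2.6 2.4 2.9 3.1 3.2] P [0.59101 0.04524 0.08429]
```

View pics/w3.png

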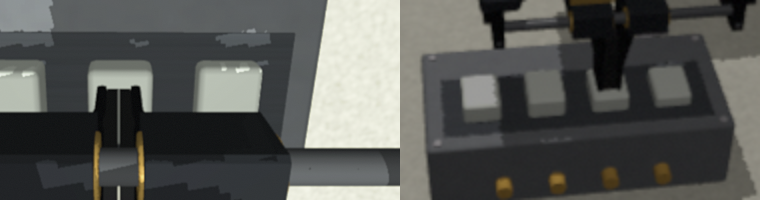

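Key2 is springy at about 2 mm in (2.8 N), so it is raised. The picture shows the fingertips on key2, with key1 (right side of both crops) still low. On to key3.

{"api": "drive_tool", "payload": {"plan": [[0,-8,0,0,0,0,0],[0,-16,0,0,0,0,0],[0,-16,-24,0,0,0,0],[0,-16,-48,0,0,0,0],[0,-16,-48,0,0,0,0],[0,-6,-48,0,0,0,0],[0,-4,-48,0,0,0,0],[0,-2,-48,0,0,0,0],[0,0,-48,0,0,0,0],[0,0,-48,0,0,0,0]]}}

```text
time: 8.9
position: [0.5808, -0.0015, 0.084]
tool_rot: [-0.703, 0.073, -0.072, 0.704]
ft_force: [-2.0, 0.3, 3.4]
grip_width: 0.0003
```

```bash
python3 f.py
```

```text
9.3 F [-1.17  1.13  2.58] Fz [2.7 3.4 2.3 3.2 2.2 2.7 1.7 2.4] P [ 0.58116 -0.00176  0.08427]
```

{"api": "drive_tool", "payload": {"plan": [[0,-8,0,0,0,0,0],[0,-16,0,0,0,0,0],[0,-16,-24,0,0,0,0],[0,-16,-48,0,0,0,0],[0,-16,-48,0,0,0,0],[0,-6,-48,0,0,0,0],[0,-4,-48,0,0,0,0],[0,-2,-48,0,0,0,0],[0,0,-48,0,0,0,0],[0,0,-48,0,0,0,0]]}}

```text
time: 10.3
position: [0.5711, -0.0484, 0.084]
tool_rot: [-0.703, 0.073, -0.072, 0.704]
ft_force: [-1.2, 1.0, 2.7]
grip_width: 0.0006
```

```bash
python3 f.py
```

```text
10.7 F [-1.46  1.05  2.66] Fz [1.9 2.7 3.1 2.5 3.2 2.4 2.6 2.6] P [ 0.57141 -0.04875  0.08426]
```

Keys 2–4 are all springy, so key1 is the latched one. Moving back over the row to key1 to press it.

{"api": "drive_tool", "payload": {"plan": [[0,-10,0,0,0,0,0],[0,-20,0,0,0,0,0],[0,-20,45,0,0,0,0],[0,-20,90,0,0,0,0],[0,-20,130,0,0,0,0],[0,-20,144,0,0,0,0],[0,-20,144,0,0,0,0],[0,-8,144,0,0,0,0],[0,0,144,0,0,0,0],[0,3,144,0,0,0,0]]}}

```text
time: 11.7
position: [0.5996, 0.0901, 0.0798]
tool_rot: [0.704, -0.074, 0.072, -0.703]
ft_force: [-2.5, -1.3, 5.5]
grip_width: 0.0006
```

```bash
python3 f.py
```

```text
12.1 F [-0.37 -0.51  1.11] Fz [ 4.8  3.9 -0.  -0.5  0.9 -0.2  0.1 -0.1] P [0.6007  0.09095 0.08086]
```

{"api": "drive_tool", "payload": {"plan": [[0,1,0,0,0,0,0],[0,2,0,0,0,0,0],[0,3,0,0,0,0,0],[0,3.6,0,0,0,0,0],[0,4,0,0,0,0,0],[0,4.3,0,0,0,0,0],[0,4.3,0,0,0,0,0]]}}

```text
time: 12.8
position: [0.6013, 0.0918, 0.0778]
tool_rot: [0.703, -0.072, 0.073, -0.703]
ft_force: [-1.0, -0.9, 6.2]
grip_width: 0.0005
```

```bash
python3 f.py
```

```text
13.2 F [-1.2  -0.28  5.89] Fz [6.1 6.3 5.7 5.4 6.3 5.8 5.9 5.8] P [0.60124 0.09184 0.07788]
```

{"api": "drive_tool", "payload": {"plan": [[0,0.5,0,0,0,0,0],[0,0.9,0,0,0,0,0],[0,0.9,0,0,0,0,0],[0,0.9,0,0,0,0,0]]}}

```text
time: 13.6
position: [0.6012, 0.0918, 0.077]
tool_rot: [0.703, -0.072, 0.073, -0.703]
ft_force: [-1.3, -0.6, 6.0]
grip_width: 0.0004
```

```bash
python3 f.py
```

```text
14.0 F [-1.23 -0.45  6.57] Fz [7.  6.7 6.  6.  6.8 7.5 6.2 6.3] P [0.60125 0.09183 0.07706]
```

{"api": "drive_tool", "payload": {"plan": [[0,-2,0,0,0,0,0],[0,-5,0,0,0,0,0],[0,-10,0,0,0,0,0],[0,-25,0,0,0,0,0],[0,-32,0,0,0,0,0],[0,-32,0,0,0,0,0],[0,-32,0,0,0,0,0]]}}

```text
time: 14.7
position: [0.6007, 0.0918, 0.1077]
tool_rot: [-0.703, 0.072, -0.072, 0.703]
ft_force: [-0.2, 0.1, -0.5]
grip_width: 0.0002
```

```bash
python3 f.py; python3 - <<'E'
from h import *
cv2.imwrite('pics/w4.png',np.vstack([camera('wrist')[200:330,0:600],cv2.resize(camera('scene')[230:330,230:410],(600,333),interpolation=2)]))
E
```

```text
15.1 F [-0.1   0.11  0.08] Fz [ 0.5 -0.7 -0.1 -0.1  0.   0.3 -0.6  1.3] P [0.60052 0.09178 0.10738]
```

View pics/w4.png

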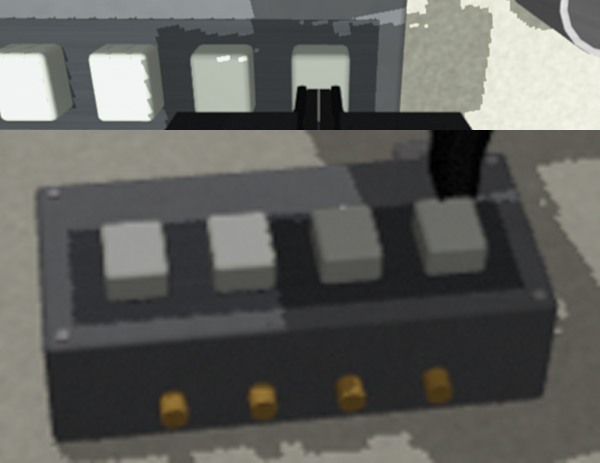

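The scene crop shows key1 (450,235) with sides as tall as the other three, so it has sprung up. Backing off, then a last check.

{"api": "drive_tool", "payload": {"plan": [[0,-40,0,0,0,0,0],[0,-80,0,0,0,0,0],[0,-100,0,0,0,0,0],[0,-100,0,0,0,0,0],[0,-100,0,0,0,0,0]]}}

```text
time: 15.7
position: [0.6006, 0.0918, 0.2079]
tool_rot: [-0.703, 0.072, -0.072, 0.703]
ft_force: [0.6, 0.4, 0.1]
grip_width: 0.0005
```

```bash
python3 - <<'E'
from h import *
im=camera('scene'); cv2.imwrite('pics/s5.png',im[210:350,130:530])
for n,z in(('cup_mid',.0375),('jar_mid',.0425)): print(n,onz('scene',mark_of('scene',n)[0]['location'],z).round(4))
camera('top')
for m in mark_of('top','wrench')[:1]: print('wrench',m, onz('top',m['location'],0).round(4))
a=cv2.imread('pics/scene1.png')
for i,(x,y) in enumerate([(269,266),(300,261),(334,256),(362,258)]): print(4-i)
E
python3 f.py
```

```text
cup_mid [0.5865 0.2412 0.0375]
jar_mid [ 0.5291 -0.1762  0.0425]
wrench {'location': [266.5, 289.4], 'conf': 0.94} [0.4742 0.0786 0.    ]
4
3
2
1
16.35 F [ 0.12 -0.29 -0.1 ] Fz [-0.2 -0.6 -1.   0.7 -0.4  0.2  0.6 -0.2] P [0.60066 0.09176 0.20733]
```

View pics/s5.png

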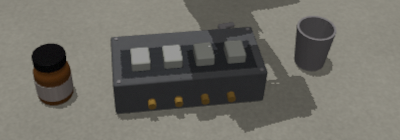

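The picture shows all four keys equally raised, at about x = 140, 172, 203 and 235 in the crop. The cup and jar are standing, and their marks match the start within the detector's noise. Handing in.

```bash
python3 -c "
from rig import *
print(hand_in())"
```

```text
the job is handed in; nothing more can be done
None
```

The job is handed in: the latched key was key1, the leftmost. I pressed it, it sprang up, and all four keys now look raised.

- **Taps, left to right:** Key1 gave no force at 84 mm and was solid at about 80.5 mm. That tap averaged about 5.5 N (peak sample 6.7 N), a little over the 5 N I meant to stay under. The key did not move and stayed latched. Key2, key3 and key4 each gave 2.6 to 2.8 N at about 2 mm in, so they were raised.
- **Press:** On returning to key1, the approach overshot to about 79.8 mm and briefly read 5.5 N, and the key stayed latched. I then pushed it about 3.5 mm down, to 77 mm at about 6.5 N, and let go.
- **Last checks:**
  - In the last scene picture all four keys stand at the same height; I did not tap key1 again to confirm it.
  - The jar and spanner marks are within 2 mm of where they started. The cup's mark reads about 5 mm different in x, which I put down to detector noise, since the arm never came near it.
  - The tool was about 0.12 m above the keys with no force on it. The job took about 16 s.
- **Corrected on the way:** I first turned the tool the wrong way for the box's angle. The wrist picture showed it, and I fixed it before touching anything.

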